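# Gauge the cork recess and route the bottle

### The arm

A 7-joint arm with a two-finger parallel gripper is mounted at the origin on the work surface. World frame = base frame: x ahead of the robot, y to its left, z up, the work surface at z = 0. Lengths are in mm, angles in rad, forces in N, time in s.
With the tool pointing down it reaches from about 375 to 925 mm from the base axis. Payload 3.1 kg.
Tool frame: the origin (TCP) lies at the very end of the fingers, on their centre line; the grasp point (between the pads) lies 19 mm behind it; z points along the fingers, y is the line along which they close (so a half turn about z gives the same grasp; the last joint's range is limited). The gripper opens to 85 mm and grips with 20 to 120 N. Pads are 22 mm wide; open, the fingers measure 114 mm over their backs; the gripper's body (76 mm by 85 mm) begins 54 mm behind the grasp point. The pads swing forward as they close: fully open they stand 13 mm farther back than shut.
Start: joints at [1.085, 0.383, 0.044, 1.598, -0.018, 1.161, -0.05], TCP at [245.819, -601.727, 194.169] pointing down, gripper open.
Joint ranges: [-2.61, 2.61], [-0.41, 2.15], [-1.48, 1.57], [0, 2.5], [-1.57, 4.71], [0.05, 1.97], [-2.85, 2.85]. Speed limits (rad/s): [2.79, 2.79, 3.14, 3.14, 3.14, 3.14, 3.14].

### API

Orientations are given as [roll, pitch, yaw] about the fixed x, y, z axes, in that order (R = Rz(yaw) Ry(pitch) Rx(roll)).
In Python, from plant import telemetry, vision, order gives the robot as it stands. The module is installed in compiled form; this text tells all that it offers.
- The arm moves only by the tool drive_tool, never from a script. Its argument "series" is a list of rows, each a list of 4 numbers: the shift along the tool's x, y, z in mm, then the turn about the tool's z in rad. A call has 1 to 10 rows; each row is the pose to reach, as a shift and turn from the pose commanded when the call began, along the tool's axes at that moment; what a row does not reach only later rows make up. A row lasts 1/8 s, in which the tool goes at most 62.5 mm and 10.7 degrees, less where a joint would pass 70% of its speed; a pose out of reach is approached as far as the arm can. A call with a gripper value outside its range is refused whole. "grip" is the opening, from 0 (shut) to 1 (fully open), set as the call begins (left out, the last holds). The fingers move at their own pace and stop on an object; "squeeze" is the grip in N (left out, the last holds). Time passes only in rows, so rows that repeat a pose let the fingers close. It gives the time, the measured TCP pose, the force, the opening and the grip force at its end, in the units of the state.
- telemetry.sense(): the state, without advancing time (a new reading comes with each control period).
- vision.capture(name): name is "scene" or "top" or "wrist"; returns the picture (480x640x3 uint8, red, green, blue); there is no depth.
- vision.camera_info(name): a dict with "fx", "fy", "cx", "cy" (pixels), "distortion" ([k1, k2, p1, p2, k3] as OpenCV has them; the pictures are not rectified), "R" (3x3) and "t" (3): a world point X has camera coordinates R X + t; the wrist camera has in their place "T_tool_cam" (4x4, takes a point from camera to tool coordinates, whose origin is the TCP and whose axes are the flange's). Camera axes: x right, y down, z forward; pixel columns grow to the right and rows downward; lengths in mm; the calibration is good to about 2 mm. A picture is of the moment at which its call begins: read the wrist's pose just before it. camera_info takes no time and is no camera call.
- order.sign_off(): hands the job in; it is judged then, once.
The state is a dict: "clock": time; "joint_pos": joint angles; "qvel": joint speeds; "effort": joint torques, N m; "eef_pos": TCP position; "ee_rot": TCP orientation; "wrist_force": force on the tool from outside, world axes, zero at the start; "wrist_torque": the same for the moment, N m; "opening": opening from 0.0 (shut) to 1.0 (fully open); "grasp_force": force on a finger pad.
Only numpy, scipy, OpenCV 4.12 (cv2) and the standard library are available. Lean on these libraries where they do the work, as an engineer would, in place of code of your own. Each camera call takes 0.05 s, during which the arm holds its last target. There are 200 camera calls.

### The job

Check how deep the cork sits in the open-mouthed bottle: set the depth gauge from its stand squarely over the bottle's lip, push the gauge's rod gently down until it bottoms on the cork, hold it there a moment to read its travel, and put the gauge back fully home on its stand with the rod left at that reading. If the cork lies more than 15 mm below the lip, stand the bottle upright in the square wooden tray to be re-corked; otherwise stand it upright in the middle of the round banding wheel to be waxed. Handle the glass gently and leave everything else where it is.

Things in the scene. Friction and masses are not known exactly. Their poses are not given: they have to be found in the camera images.
- bottle: The bottle to check, loose, filled, about 0.7 kg: stout dark olive glass, 165 mm tall, body 72 mm in diameter up to 92 mm above its foot, shoulder up to 124 mm, then a straight neck 33 mm in diameter; lip ring 36 mm in diameter from 150 to 160 mm, tapering to 33 mm at the open mouth. Origin: centre of the foot; z up.
- bottle_lip (a point): Centre of the bottle's mouth, level with the top of the lip, 165 mm above the foot. The mouth is a bore 21 mm in diameter; in it sits a cork, its flat top somewhere 4 to 26 mm below the lip (not measured, different each time). It gives about 0.2 mm per N; a push of more than 15 N on it counts as driving it in.
- gauge: Depth gauge, about 0.25 kg, loose, at first upright on its stand. Round foot flange 49 mm in diameter, 10 mm thick; its underside rests on the lip (origin: centre of that underside; z up). Below it hangs a skirt 8 mm deep, 39 mm inside and 49 mm outside diameter, that drops loosely over the bottle's lip (36 mm) or the stand's spigot (35 mm).
- gauge_grip (a point): A point on the axis of the gauge's straight barrel (26 mm in diameter, from 10 to 62 mm above the gauge's origin), 58 mm above the origin: take the gauge here from above. The rod with its knob stands up through the barrel, at most 40 mm above this point.
- rod (a joint): Travel of the gauge's rod, m: 0 = fully up, its tip level with the flange's underside; grows as it is pushed down, to 0.028. It slides in the barrel with about 1.6 N of friction and stays where it is left; at first within 2 mm of fully up. With the gauge seated on the lip and the rod bottomed, the travel is the depth of the cork below the lip.
- knob_top (a point): Centre of the flat top of the rod's knob (22 mm in diameter, 8 mm thick): 98 mm above the gauge's origin when the travel is 0, lower by the travel. Push here, or pinch the knob.
- stand: The gauge's stand, fixed to the bench: wooden block 76 x 76 x 22 mm with a round hollow spigot 35 mm in diameter rising from 22 to 40 mm, bored right through, 20 mm wide, for the rod. Origin: centre of the underside.
- stand_seat (a point): Centre of the spigot's top, 40 mm above the bench: the gauge's origin comes to lie here when the gauge is fully home.
- banding_wheel: Round aluminium banding wheel (painter's turntable, fixed foot): disc 160 mm in diameter that turns stiffly, its flat top 42 mm above the bench. Origin: centre of the underside of its foot.
- wheel_top (a point): Centre of the banding wheel's top face.
- tray: Square open wooden tray, fixed, 160 x 160 mm outside, 34 mm tall, walls and floor 8 mm thick (144 mm square inside). Origin: centre of the underside; axes along its sides.
- tray_in (a point): Centre of the tray's inner floor, 8 mm above the bench.
- stoppered_bottle: Bystander: a bottle of the same glass closed by a dark wooden stopper, 188 mm tall, 72 mm in diameter. Origin: centre of the foot.
- pot_a: Bystander: white paint pot with black lid, 47 mm in diameter, 42 mm tall. Origin: centre of the foot.
- pot_b: Bystander: glass paint pot with black lid, 47 mm in diameter, 42 mm tall. Origin: centre of the foot.
- stamp: Bystander: upright wax-seal stamp, 26 mm in diameter, 74 mm tall. Origin: centre of the foot.
- brush: Bystander: wooden-handled flat brush lying down, 190 mm long, along its x. Origin: middle, on the bench.
- loose_cork: Bystander: cork standing on end, 23 mm in diameter, 42 mm tall. Origin: centre of the foot.
- tin: Bystander: flat dark metal tin 110 x 70 x 22 mm. Origin: centre of the underside.
There are look-alikes about, which are no part of the job. There is more than one size of the gauge; the job needs the larger. Of the things that look like the banding_wheel, the larger one is meant.

How it is judged:
By the outcome, as a careful person would: the job done as asked, in the order asked, and still so for the second after the job is handed in, with the robot touching nothing.
It also fails if it takes over 72 s, if anything falls off the work surface, if the arm or the gripper's body presses on something with over 40 N, if the wrist force passes 120 N, or if a joint passes its speed limit or range.

## Working session

There is one attempt and no reset: what is moved stays moved. The work goes in short steps, Python scripts to look and compute and a tool call to move; the robot and the scene stay as the last step left them, time stands still between calls to the robot, and variables do not carry over. Pictures are saved under pics/ and viewed, at most 10 in all, crops included, and the job is handed in when it is done.

Besides the shell and the picture viewer there is one more tool, called after "Call:" in YAML: its name, and indented under it one key for each argument. drive_tool: Moves the arm, as the interface text tells. Its arguments: {"type":"object","properties":{"series":{"type":"array","items":{"type":"array","items":{"type":"number"}}},"grip":{"type":"number"},"squeeze":{"type":"number"}},"required":["series"]}

```bash
mkdir -p pics; python3 - <<'E'
from plant import telemetry, vision
import cv2,numpy as np
s=telemetry.sense(); print({k:np.round(v,3).tolist() for k,v in s.items()})
for n in ["scene","top"]:
    im=vision.capture(n); cv2.imwrite(f"pics/{n}0.png",im[:,:,::-1])
    c=vision.camera_info(n); print(n,{k:np.round(v,4).tolist() for k,v in c.items()})
c=vision.camera_info("wrist");print({k:np.round(v,4).tolist() for k,v in c.items()})
E
```

```text
{'clock': 0.0, 'joint_pos': [1.085, 0.384, 0.044, 1.6, -0.018, 1.161, -0.05], 'qvel': [-0.001, 0.002, 0.001, 0.001, -0.001, 0.0, -0.001], 'effort': [0.0, -43.346, 1.024, -24.951, 0.011, 0.011, 0.0], 'eef_pos': [245.383, -600.797, 192.804], 'ee_rot': [-3.139, 0.0, 0.388], 'wrist_force': [0.874, 0.519, 0.344], 'wrist_torque': [-0.031, -0.05, 0.043], 'grasp_force': 0.0, 'opening': 1.0}
scene {'fx': 453.3011, 'fy': 453.3011, 'cx': 316.7791, 'cy': 241.0418, 'distortion': [-0.0506, 0.0, 0.0, 0.0, 0.0], 'R': [[0.4187, 0.908, 0.0179], [0.6225, -0.2726, -0.7336], [-0.6612, 0.3183, -0.6793]], 't': [-233.6804, -198.8495, 1346.3251]}
top {'fx': 562.0976, 'fy': 562.0976, 'cx': 324.9168, 'cy': 237.0166, 'distortion': [-0.029, 0.0, 0.0, 0.0, 0.0], 'R': [[0.0252, -0.9996, 0.011], [-0.9903, -0.0265, -0.1364], [0.1367, -0.0075, -0.9906]], 't': [-12.1471, 505.7617, 1475.1558]}
{'fx': 429.5975, 'fy': 429.5975, 'cx': 322.4902, 'cy': 238.6098, 'distortion': [-0.077, 0.0, 0.0, 0.0, 0.0], 'T_tool_cam': [[0.0008, -0.9611, -0.2763, 69.9913], [1.0, 0.0005, 0.0011, 0.9646], [-0.001, -0.2763, 0.9611, -180.2327], [0.0, 0.0, 0.0, 1.0]]}
```

View pics/scene0.png

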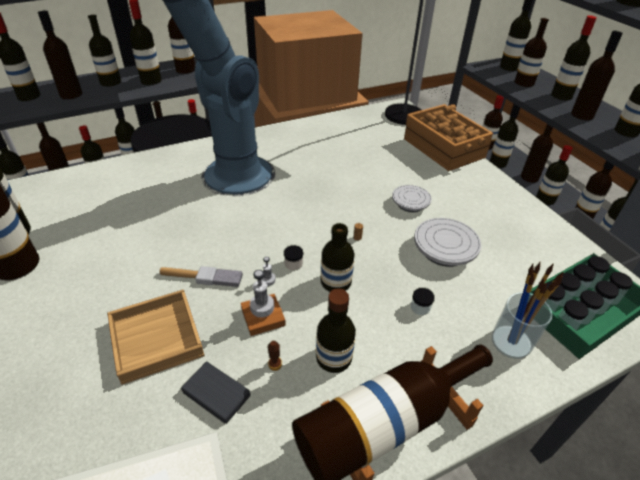

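View pics/top0.png

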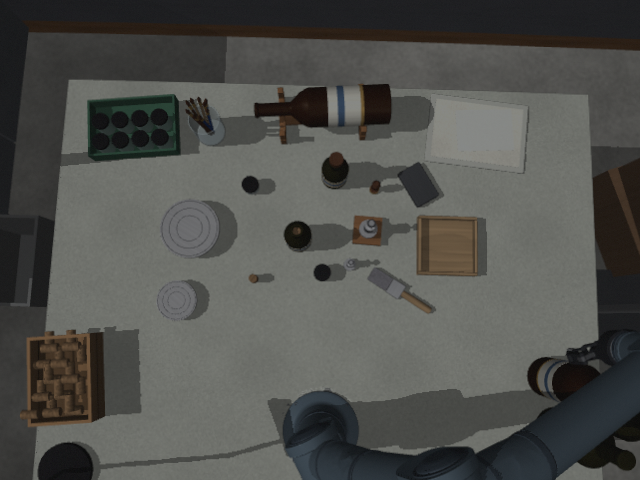

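The scene shows two gauges: a large one on the wooden stand (scene 262,297; top 369,228) and a small loose one (scene 267,268; top 350,264). The one on the stand fits. There are two wheels, and the larger is at top (190,228), not (178,300). There are also two bottles: the open one is at top (298,235) and the stoppered one at (335,170). I'll confirm with one enlarged crop and measure from it.

```bash
cat > h.py <<'E'
import cv2,numpy as np
from plant import vision,telemetry
def KD(c): return np.array([[c['fx'],0,c['cx']],[0,c['fy'],c['cy']],[0,0,1.]]),np.array(c['distortion'],float)
def pose(n,s=None):
    c=vision.camera_info(n)
    if n=='wrist':
        s=s or telemetry.sense()
        from scipy.spatial.transform import Rotation as Ro
        T=np.eye(4);T[:3,:3]=Ro.from_euler('xyz',s['ee_rot']).as_matrix();T[:3,3]=s['eef_pos']
        C=np.linalg.inv(T@np.array(c['T_tool_cam']));return c,C[:3,:3],C[:3,3]
    return c,np.array(c['R']),np.array(c['t'])
def onplane(n,px,z,s=None):
    c,R,t=pose(n,s);K,D=KD(c)
    u=cv2.undistortPoints(np.array([[px]],float),K,D)[0,0]
    d=R.T@np.array([u[0],u[1],1]);o=-R.T@t
    return o+d*(z-o[2])/d[2]
def proj(n,X,s=None):
    c,R,t=pose(n,s);K,D=KD(c)
    return cv2.projectPoints(np.array(X,float).reshape(-1,1,3),cv2.Rodrigues(R)[0],t,K,D)[0][:,0]
E
python3 - <<'E'
from h import *
a=cv2.imread('pics/top0.png')[200:290,270:390];b=cv2.imread('pics/scene0.png')[215:335,230:370]
a=cv2.resize(a,None,fx=3.3,fy=5,interpolation=cv2.INTER_CUBIC) if 0 else cv2.resize(a,(400*1,300),interpolation=cv2.INTER_CUBIC)
t=cv2.imread('pics/top0.png')
a=cv2.resize(t[205:285,280:390],(440*1,320),interpolation=cv2.INTER_CUBIC)
c=cv2.resize(t[190:330,150:240],(360,560),interpolation=cv2.INTER_CUBIC)
b=cv2.resize(b[:,:110],(440,480),interpolation=cv2.INTER_CUBIC)[:280]
o=np.zeros((600,800,3),np.uint8);o[:320,:440]=a;o[320:600,:440]=b;o[:560,440:]=c
cv2.imwrite('pics/crop1.png',o)
for nm,px,z in [('bottle lip',(297.5,230),165),('gauge knob',(368,226),138),('wheel',(190,228),42),('smallwheel',(178,300),30),('tray',(448,245),34)]:
    print(nm,onplane('top',px,z).round(1))
print('lip sc',onplane('scene',(340,229),165).round(1),'wheel sc',onplane('scene',(447,241),42).round(1))
print('knob sc',onplane('scene',(260,278),138).round(1))
E
```

```text
bottle lip [503.5  69.7 165. ]
gauge knob [ 522.5 -105.6  138. ]
wheel [519.6 362.7  42. ]
smallwheel [327.6 386.3  30. ]
tray [ 493.2 -330.9   34. ]
lip sc [506.3  72.7 165. ] wheel sc [525.8 358.6  42. ]
knob sc [ 544.2 -114.6  138. ]
```

View pics/crop1.png

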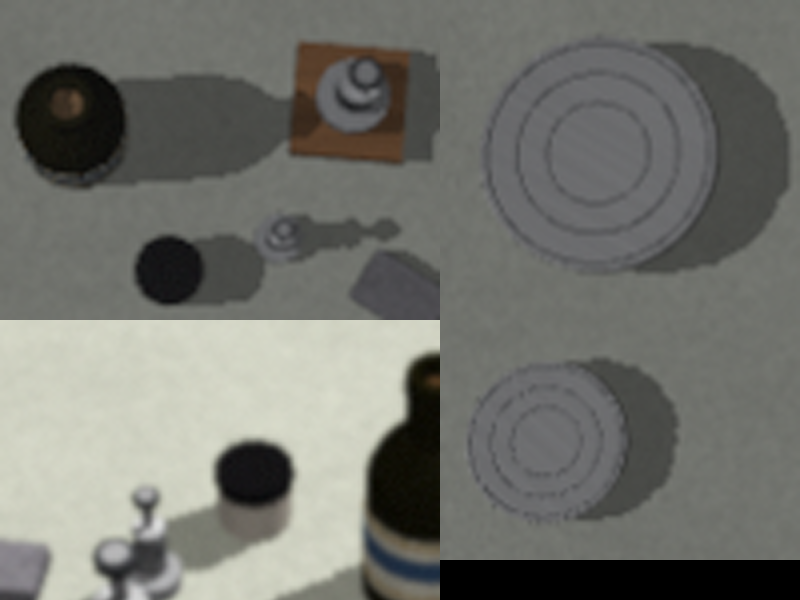

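The crop confirms it: the large gauge is on the wooden stand (knob at top 371.5,222.8), the open bottle's mouth at (297,230.8) shows a cork inside, and the larger wheel is centred at (190,228.8). I'll move above the gauge and look with the wrist camera.

Call:
drive_tool:
  series:
    - [45,-34,-20,0.04]
    - [90,-69,-40,0.08]
    - [134,-103,-60,0.12]
    - [179,-138,-60,0.16]
    - [224,-172,-60,0.2]
    - [268,-207,-60,0.24]
    - [313,-241,-60,0.28]
    - [358,-275,-60,0.32]
    - [403,-310,-60,0.36]
    - [447,-344,-60,0.388]
  grip: 1

```text
clock: 1.35
eef_pos: [529.8, -112.5, 253.8]
ee_rot: [3.142, 0.001, -0.001]
wrist_force: [0.8, -0.1, 0.5]
opening: 1.001
grasp_force: 0.0
```

Call:
drive_tool:
  series:
    - [0,0,0,0]
    - [0,0,0,0]
    - [0,0,0,0]

```text
clock: 1.72
eef_pos: [528.5, -116.4, 253.8]
ee_rot: [3.141, 0.001, -0.004]
wrist_force: [-0.0, -0.8, -0.5]
opening: 0.998
grasp_force: 0.0
```

```bash
python3 - <<'E'
from h import *
s=telemetry.sense();print(np.round(s['eef_pos'],1),np.round(s['ee_rot'],4),s['clock'])
im=vision.capture('wrist')[:,:,::-1].copy();cv2.imwrite('pics/w0.png',im)
print('knob',onplane('top',(371.5,222.8),138).round(1),onplane('scene',(258.7,273.8),138).round(1))
print('block',onplane('top',(367.7,230.3),22).round(1))
print('lip',onplane('top',(297,230.8),165).round(1),'wheel',onplane('top',(190,228.8),42).round(1))
E
```

```text
[ 528.5 -116.4  253.8] [ 3.1409e+00  1.1000e-03 -3.6000e-03] 1.725
knob [ 530.8 -114.3  138. ] [ 532.9 -113.2  138. ]
block [ 529.2 -114.8   22. ]
lip [501.5  70.9 165. ] wheel [517.4 362.5  42. ]
```

View pics/w0.png

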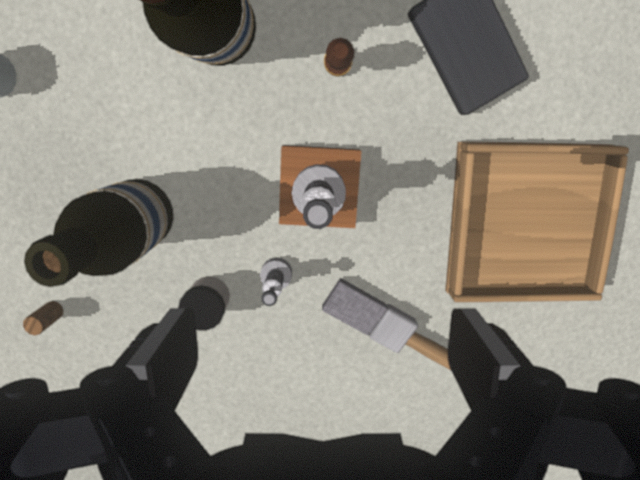

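Wrist view: knob at (317,212), flange centre about (319,190), bottle mouth at (50,262), and tray corners about (462,143), (627,150), (603,299), (449,291).

```bash
python3 - <<'E'
from h import *
s=telemetry.sense();print(np.round(s['eef_pos'],1))
for nm,px,z in [('knob',(317.3,212.5),138),('flange top',(319,190),50),('block',(319.3,186.5),22),('lip',(49.5,261.5),165)]: print(nm,onplane('wrist',px,z,s).round(1))
print('tray',np.mean([onplane('wrist',p,34,s) for p in [(462,143),(627,150),(603,299),(449,291)]],0).round(1))
t=cv2.imread('pics/top0.png')
print('tray top',np.mean([onplane('top',p,34) for p in [(417,217),(477,217),(478,274),(418,275)]],0).round(1))
E
```

```text
[ 528.6 -116.4  253.9]
knob [ 533.1 -114.   138. ]
flange top [ 534.2 -114.7   50. ]
block [ 532.8 -114.7   22. ]
lip [506.   69.3 165. ]
tray [ 497.9 -328.5   34. ]
tray top [ 491.7 -329.7   34. ]
```

Call:
drive_tool:
  series:
    - [4,-2,25,0]
    - [4,-2,50,0]
    - [4,-2,75,0]
    - [4,-2,100,0]
    - [4,-2,125,0]
    - [4,-2,145,0]
    - [4,-2,160,0]
    - [4,-2,170,0]
    - [4,-2,174,0]
    - [4,-2,174,0]

```text
clock: 3.02
eef_pos: [533.8, -112.3, 80.4]
ee_rot: [3.142, -0.0, -0.0]
wrist_force: [0.8, 0.1, -0.1]
opening: 1.003
grasp_force: 0.0
```

Call:
drive_tool:
  series:
    - [0,0,0,0]
    - [0,0,0,0]
    - [0,0,0,0]

```text
clock: 3.4
eef_pos: [533.8, -112.2, 80.5]
ee_rot: [3.141, -0.001, -0.0]
wrist_force: [0.6, 0.4, -0.7]
opening: 1.002
grasp_force: 0.0
```

Call:
drive_tool:
  series:
    - [-1,2,1,0]
    - [-1,2,1,0]

```text
clock: 3.65
eef_pos: [532.3, -114.6, 79.1]
ee_rot: [3.141, 0.0, -0.001]
wrist_force: [0.1, -0.2, 0.1]
opening: 1.0
grasp_force: 0.0
```

Call:
drive_tool:
  series:
    - [0,0,0,0]
    - [0,0,0,0]
    - [0,0,0,0]
    - [0,0,0,0]
    - [0,0,0,0]
    - [0,0,0,0]
  grip: 0
  squeeze: 25

```text
clock: 4.4
eef_pos: [532.5, -114.0, 79.2]
ee_rot: [-3.141, -0.0, -0.0]
wrist_force: [-0.1, 0.7, 0.1]
opening: 0.237
grasp_force: 24.4
```

Call:
drive_tool:
  series:
    - [0,0,-6,0]
    - [0,0,-14,0]
    - [0,0,-24,0]
    - [0,0,-40,0]
    - [0,0,-65,0]
    - [0,0,-90,0]
    - [0,0,-115,0]
    - [0,0,-140,0]
    - [0,0,-160,0]
    - [0,0,-166,0]

```text
clock: 5.65
eef_pos: [533.8, -114.3, 247.9]
ee_rot: [3.141, -0.004, -0.0]
wrist_force: [-0.1, -1.1, -2.4]
opening: 0.24
grasp_force: 24.8
```

```bash
python3 - <<'E'
from h import *
s=telemetry.sense();print(np.round(s['eef_pos'],1),s['opening'],s['wrist_force'])
im=vision.capture('scene')[:,:,::-1];w=vision.capture('wrist')[:,:,::-1]
t=vision.capture('top')[:,:,::-1]
a=cv2.resize(im[170:320,180:380],(400,300),interpolation=cv2.INTER_CUBIC)
b=cv2.resize(w,(400,300),interpolation=cv2.INTER_AREA)
c=cv2.resize(w[210:360,220:420],(400,300),interpolation=cv2.INTER_CUBIC)
d=cv2.resize(im[170:270,200:333],(400,300),interpolation=cv2.INTER_CUBIC)
cv2.imwrite('pics/w1.png',np.vstack([np.hstack([a,b]),np.hstack([d,c])]));cv2.imwrite('pics/w1full.png',w)
E
```

```text
[ 533.8 -114.3  247.9] 0.24024278626838694 [-0.14618337 -1.11274972 -2.39712976]
```

View pics/w1.png

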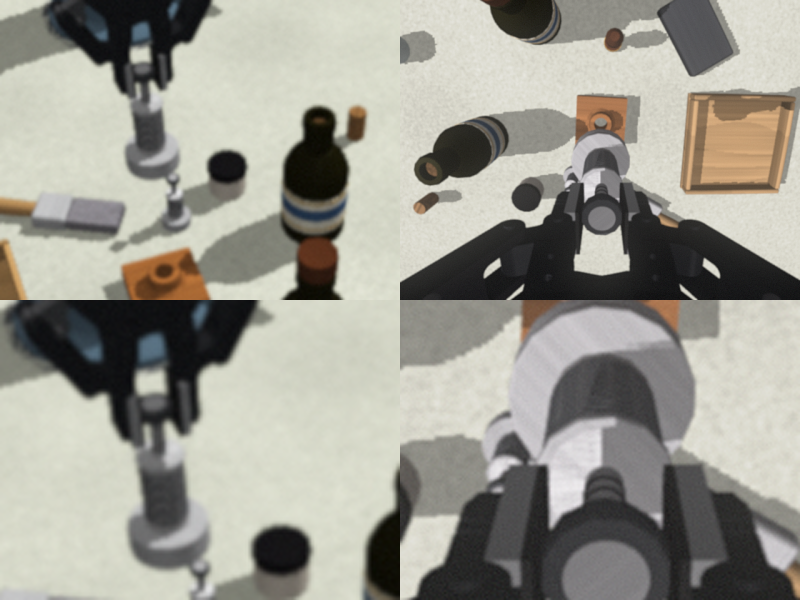

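The gauge is held upright, with the fingers high on the barrel and the spigot free (wrist about 320,194). I'll hover just short of the bottle so that flange and mouth appear in one picture.

Call:
drive_tool:
  series:
    - [-5,-10,0,0]
    - [-15,-35,0,0]
    - [-28,-65,0,0]
    - [-40,-95,0,0]
    - [-52,-125,0,0]
    - [-64,-150,0,0]
    - [-72,-170,0,0]
    - [-76,-180,0,0]
    - [-78,-184,0,0]
    - [-78,-184,0,0]

```text
clock: 7.05
eef_pos: [454.5, 69.3, 245.0]
ee_rot: [3.141, 0.0, -0.001]
wrist_force: [0.7, -1.3, -3.0]
opening: 0.24
grasp_force: 24.8
```

Call:
drive_tool:
  series:
    - [0,0,0,0]
    - [0,0,0,0]
    - [0,0,0,0]
    - [0,0,0,0]

```text
clock: 7.55
eef_pos: [454.6, 69.6, 245.2]
ee_rot: [-3.142, 0.0, -0.0]
wrist_force: [-0.0, 0.3, -2.6]
opening: 0.24
grasp_force: 24.8
```

```bash
python3 - <<'E'
from h import *
s=telemetry.sense();print(np.round(s['eef_pos'],1),s['clock'])
w=vision.capture('wrist')[:,:,::-1];cv2.imwrite('pics/w2full.png',w)
cv2.imwrite('pics/w2.png',cv2.resize(w[120:320,200:440],(720,600),interpolation=cv2.INTER_CUBIC))
x,y=s['eef_pos'][:2]
print('pred flange top',proj('wrist',[[x,y,s['eef_pos'][2]-29]],s).round(1),'lip',proj('wrist',[[505,70.5,165]],s).round(1))
print('spigot',)
E
```

```text
[454.6  69.6 245.2] 7.55
pred flange top [[320.1 257.9]] lip [[319.  150.4]]
spigot
```

View pics/w2.png

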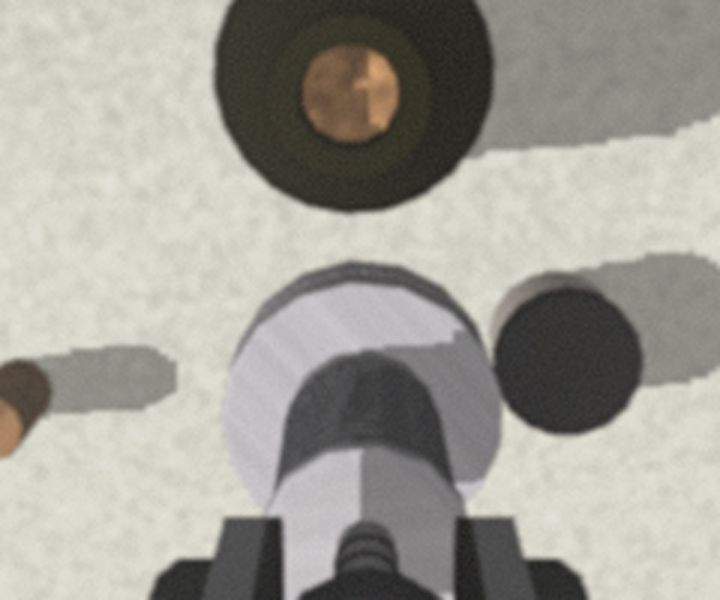

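The picture shows the mouth centred at full-image (317,151) and the flange centre at (320.7,258), which matches the prediction. The shift needed is +50 in x and +2.5 in world y.

Call:
drive_tool:
  series:
    - [8,-2.5,0,0]
    - [25,-2.5,0,0]
    - [42,-2.5,0,0]
    - [50,-2.5,0,0]
    - [50,-2.5,0,0]
    - [50,-2.5,10,0]
    - [50,-2.5,20,0]
    - [50,-2.5,28,0]
    - [50,-2.5,28,0]
    - [50,-2.5,28,0]

```text
clock: 8.85
eef_pos: [504.7, 72.3, 217.3]
ee_rot: [-3.142, -0.0, -0.0]
wrist_force: [0.0, -0.2, -3.6]
opening: 0.245
grasp_force: 24.8
```

```bash
python3 - <<'E'
from h import *
s=telemetry.sense();print(np.round(s['eef_pos'],1),s['clock'],s['wrist_force'])
w=vision.capture('wrist')[:,:,::-1];sc=vision.capture('scene')[:,:,::-1]
a=cv2.resize(w[150:300,220:420],(400,300),interpolation=cv2.INTER_CUBIC)
b=cv2.resize(sc[190:290,275:408],(400,300),interpolation=cv2.INTER_CUBIC)
cv2.imwrite('pics/w3.png',np.hstack([a,b]))
print(onplane('wrist',(317,151),165,dict(eef_pos=[454.6,69.6,245.2],ee_rot=[3.1416,0,0])))
E
```

```text
[504.7  72.3 217.3] 8.85 [ 0.03780002 -0.23114682 -3.60013329]
[504.66237798  71.68672472 165.        ]
```

View pics/w3.png

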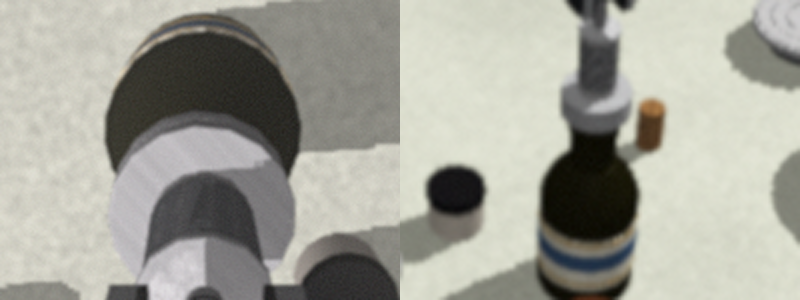

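Call:
drive_tool:
  series:
    - [0,0,2,0]
    - [0,0,4,0]
    - [0,0,6,0]
    - [0,0,6,0]

```text
clock: 9.45
eef_pos: [504.3, 72.2, 210.9]
ee_rot: [3.142, 0.001, -0.0]
wrist_force: [0.3, 1.1, -2.4]
opening: 0.235
grasp_force: 24.8
```

Call:
drive_tool:
  series:
    - [0,0,1.5,0]
    - [0,0,3,0]
    - [0,0,4.5,0]
    - [0,0,4.5,0]

```text
clock: 9.95
eef_pos: [504.4, 72.3, 206.5]
ee_rot: [3.142, 0.0, -0.0]
wrist_force: [-0.1, -0.2, -1.6]
opening: 0.241
grasp_force: 24.8
```

Call:
drive_tool:
  series:
    - [0,0,0.5,0]
    - [0,0,1,0]
    - [0,0,1.5,0]
    - [0,0,1.5,0]

```text
clock: 10.45
eef_pos: [504.6, 72.3, 205.2]
ee_rot: [-3.142, -0.0, -0.0]
wrist_force: [-0.5, -0.0, -2.2]
opening: 0.24
grasp_force: 24.9
```

Call:
drive_tool:
  series:
    - [0,0,0.5,0]
    - [0,0,1,0]
    - [0,0,1,0]
    - [0,0,1,0]

```text
clock: 10.95
eef_pos: [504.9, 72.5, 204.6]
ee_rot: [-3.141, -0.001, -0.0]
wrist_force: [-0.2, 1.3, 0.3]
opening: 0.238
grasp_force: 25.0
```

Call:
drive_tool:
  series:
    - [0,0,0.5,0]
    - [0,0,0.5,0]
    - [0,0,0.5,0]

```text
clock: 11.32
eef_pos: [504.6, 72.5, 203.7]
ee_rot: [-3.141, -0.0, -0.0]
wrist_force: [-0.2, 1.2, 0.7]
opening: 0.238
grasp_force: 25.0
```

Call:
drive_tool:
  series:
    - [0,0,0,0]
    - [0,0,0,0]
    - [0,0,0,0]
    - [0,0,0,0]
    - [0,0,0,0]
  grip: 1

```text
clock: 11.95
eef_pos: [504.5, 72.3, 203.7]
ee_rot: [3.142, 0.0, -0.0]
wrist_force: [0.4, -0.7, 0.9]
opening: 1.0
grasp_force: 0.0
```

Call:
drive_tool:
  series:
    - [0,0,-10,0]
    - [0,0,-25,0]
    - [0,0,-45,0]
    - [0,0,-65,0]
    - [0,0,-85,0]
    - [0,0,-95,0]
    - [0,0,-95,0]

```text
clock: 12.82
eef_pos: [505.3, 72.5, 300.0]
ee_rot: [-3.141, -0.003, -0.0]
wrist_force: [-0.2, -0.0, -0.7]
opening: 0.995
grasp_force: 0.0
```

```bash
python3 - <<'E'
from h import *
s=telemetry.sense();print(np.round(s['eef_pos'],1),s['clock'],s['wrist_force'])
w=vision.capture('wrist')[:,:,::-1];sc=vision.capture('scene')[:,:,::-1]
a=cv2.resize(w[120:345,170:470],(400,300),interpolation=cv2.INTER_CUBIC)
b=cv2.resize(sc[170:270,275:408],(400,300),interpolation=cv2.INTER_CUBIC)
cv2.imwrite('pics/w4.png',np.hstack([a,b]))
print('pred knob',proj('wrist',[[504.8,72.3,263]],s),'pred lip',proj('scene',[[504.8,72.3,165],[504.8,72.3,130]]))
E
```

```text
[505.3  72.5 300. ] 12.825 [-0.21981937 -0.04539461 -0.65196294]
pred knob [[320.5344565  254.05407069]] pred lip [[339.48716383 228.59182134]
 [338.61880122 241.18960169]]
```

View pics/w4.png

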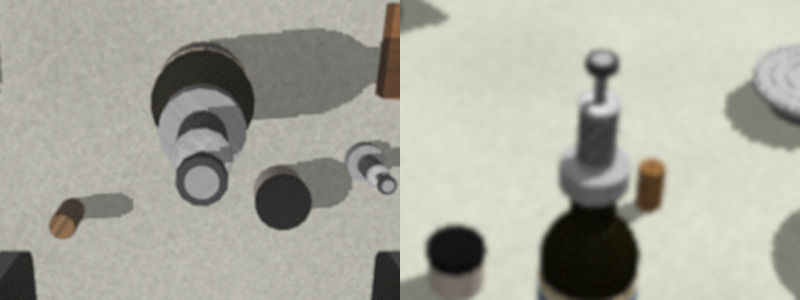

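Call:
drive_tool:
  series:
    - [0,0,0,0]
    - [0,0,0,0]
    - [0,0,0,0]
    - [0,0,0,0]
    - [0,0,0,0]
    - [0,0,0,0]
    - [0,0,12,0]
    - [0,0,24,0]
    - [0,0,31,0]
    - [0,0,31,0]
  grip: 0
  squeeze: 20

```text
clock: 14.18
eef_pos: [503.8, 72.1, 266.5]
ee_rot: [3.141, 0.002, -0.0]
wrist_force: [-0.3, 0.9, 1.0]
opening: 0.002
grasp_force: 0.0
```

Call:
drive_tool:
  series:
    - [0,0,0.7,0]
    - [0,0,1.4,0]
    - [0,0,2,0]
    - [0,0,2,0]

```text
clock: 14.68
eef_pos: [504.6, 72.3, 265.8]
ee_rot: [-3.142, -0.0, -0.0]
wrist_force: [0.5, 0.3, -0.9]
opening: 0.002
grasp_force: 0.0
```

Call:
drive_tool:
  series:
    - [0,0,0.7,0]
    - [0,0,1.4,0]
    - [0,0,2,0]
    - [0,0,2,0]

```text
clock: 15.18
eef_pos: [504.5, 72.3, 263.6]
ee_rot: [3.142, 0.0, -0.0]
wrist_force: [-0.0, -0.1, 0.2]
opening: -0.001
grasp_force: 0.0
```

Call:
drive_tool:
  series:
    - [0,0,0.7,0]
    - [0,0,1.4,0]
    - [0,0,2,0]
    - [0,0,2,0]

```text
clock: 15.68
eef_pos: [504.5, 72.3, 261.6]
ee_rot: [3.142, 0.0, -0.0]
wrist_force: [-0.8, 0.8, 0.5]
opening: 0.0
grasp_force: 0.0
```

Call:
drive_tool:
  series:
    - [0,0,0.7,0]
    - [0,0,1.3,0]
    - [0,0,1.3,0]

```text
clock: 16.05
eef_pos: [504.5, 72.3, 260.3]
ee_rot: [-3.142, 0.0, -0.0]
wrist_force: [-0.1, -0.3, -0.3]
opening: -0.003
grasp_force: 0.0
```

Call:
drive_tool:
  series:
    - [0,0,0.6,0]
    - [0,0,1,0]
    - [0,0,1,0]

```text
clock: 16.42
eef_pos: [504.5, 72.2, 259.3]
ee_rot: [-3.142, 0.0, -0.0]
wrist_force: [-0.8, -0.2, 0.4]
opening: 0.001
grasp_force: 0.0
```

Call:
drive_tool:
  series:
    - [0,0,0.6,0]
    - [0,0,1,0]
    - [0,0,1,0]

```text
clock: 16.8
eef_pos: [504.5, 72.2, 258.3]
ee_rot: [3.142, 0.0, -0.0]
wrist_force: [-0.4, -0.9, 0.5]
opening: 0.002
grasp_force: 0.0
```

Call:
drive_tool:
  series:
    - [0,0,0.6,0]
    - [0,0,1,0]
    - [0,0,1,0]

```text
clock: 17.18
eef_pos: [504.5, 72.3, 257.4]
ee_rot: [-3.142, 0.0, -0.0]
wrist_force: [-0.5, 0.6, -0.2]
opening: 0.0
grasp_force: 0.0
```

Call:
drive_tool:
  series:
    - [0,0,0.5,0]
    - [0,0,1,0]
    - [0,0,1,0]

```text
clock: 17.55
eef_pos: [504.5, 72.3, 256.3]
ee_rot: [-3.142, 0.0, -0.0]
wrist_force: [0.4, 0.6, 0.2]
opening: 0.004
grasp_force: 0.0
```

Call:
drive_tool:
  series:
    - [0,0,0.5,0]
    - [0,0,1,0]
    - [0,0,1,0]

```text
clock: 17.92
eef_pos: [504.5, 72.3, 255.3]
ee_rot: [-3.142, 0.0, -0.0]
wrist_force: [0.3, -0.2, -0.1]
opening: -0.001
grasp_force: 0.0
```

```bash
python3 - <<'E'
from h import *
s=telemetry.sense();print(np.round(s['eef_pos'],1),s['clock'],s['wrist_force'])
sc=vision.capture('scene')[:,:,::-1]
cv2.imwrite('pics/w5full.png',sc)
cv2.imwrite('pics/w5.png',cv2.resize(sc[150:250,290:390],(600,600),interpolation=cv2.INTER_CUBIC))
x,y=504.6,72.3
for z in (263,258,255,227,175,165): print(z,((proj('scene',[[x,y,z]])-[290,150])*6).round(0))
E
```

```text
[504.5  72.3 255.3] 17.925 [ 0.26862504 -0.17870444 -0.06938382]
263 [[313. 237.]]
258 [[312. 250.]]
255 [[311. 258.]]
227 [[307. 327.]]
175 [[298. 449.]]
165 [[297. 471.]]
```

View pics/w5.png

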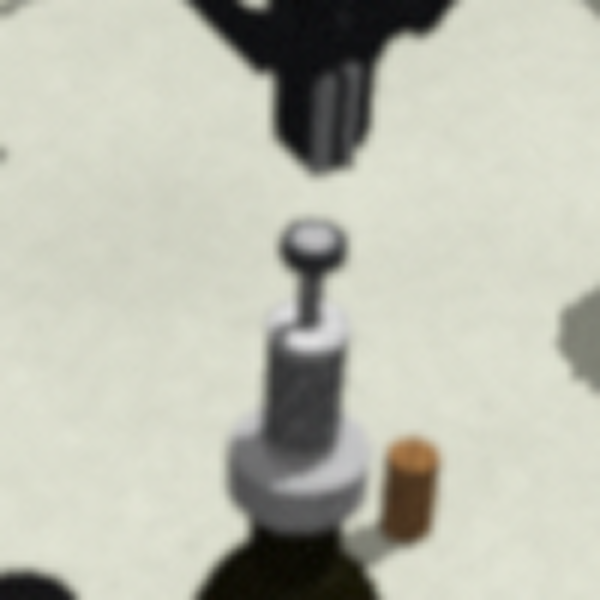

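This picture shows the gauge correctly seated (knob top at crop 313,240, as predicted for z=263). The fingertips are at crop (318,168), about 36 mm higher than the reported TCP, and the wrist view agrees. So the earlier grip was on the knob. I'll measure the real tip offset and the body height numerically.

```bash
python3 - <<'E'
from h import *
sc=cv2.imread('pics/w5full.png');g=sc.max(2)
x,y=504.5,72.3
for z in range(275,400,6):
    u,v=proj('scene',[[x,y,z]])[0];r=int(round(v))
    if r<0: break
    m=g[r]<115; c=int(round(u))
    l=c
    while l>0 and (m[l-1] or m[max(l-2,0)] or m[max(l-4,0)]): l-=1
    q=c
    while q<638 and (m[q+1] or m[q+2]or m[min(q+4,639)]): q+=1
    sca=proj('scene',[[x,y,z+10]])[0][1]-v
    print(z,z-255,'row',r,'col',c,'L',l-c,'R',q-c, 'tip?',int(m[c]))
u=proj('scene',[[x,y,290],[x,y+50,290]]);print(u)
E
```

```text
275 20 row 184 col 342 L 0 R 0 tip? 0
281 26 row 182 col 343 L 0 R 0 tip? 0
287 32 row 179 col 343 L 0 R 0 tip? 0
293 38 row 176 col 343 L -3 R 4 tip? 1
299 44 row 174 col 343 L -5 R 5 tip? 1
305 50 row 171 col 343 L -7 R 7 tip? 1
311 56 row 168 col 344 L -8 R 7 tip? 1
317 62 row 165 col 344 L -8 R 7 tip? 1
323 68 row 163 col 344 L -8 R 7 tip? 1
329 74 row 160 col 344 L -13 R 8 tip? 1
335 80 row 157 col 344 L -16 R 9 tip? 1
341 86 row 154 col 345 L -20 R 17 tip? 1
347 92 row 151 col 345 L -22 R 19 tip? 1
353 98 row 148 col 345 L -10 R 21 tip? 1
359 104 row 145 col 345 L -11 R 23 tip? 1
365 110 row 142 col 345 L -12 R 26 tip? 1
371 116 row 139 col 346 L -15 R 27 tip? 1
377 122 row 136 col 346 L -35 R 29 tip? 1
383 128 row 133 col 346 L -26 R 31 tip? 1
389 134 row 130 col 346 L -24 R 33 tip? 1
395 140 row 127 col 346 L -23 R 31 tip? 1
[[342.89464062 177.74478464]
 [366.42698946 171.74672008]]
```

The whole gripper sits about 36 mm behind the reported TCP: tips near TCP+36 and body near +107. Knob contact should therefore come at a reported z of about 227, and I'll approach it carefully.

Call:
drive_tool:
  series:
    - [0,0,4,0]
    - [0,0,10,0]
    - [0,0,16,0]
    - [0,0,20,0]
    - [0,0,22,0]
    - [0,0,22,0]

```text
clock: 18.73
eef_pos: [504.5, 72.3, 233.2]
ee_rot: [-3.142, 0.0, -0.0]
wrist_force: [0.4, 0.1, 0.2]
opening: 0.001
grasp_force: 0.0
```

Call:
drive_tool:
  series:
    - [0,0,1,0]
    - [0,0,2,0]
    - [0,0,2,0]

```text
clock: 19.1
eef_pos: [504.5, 72.3, 231.4]
ee_rot: [-3.142, -0.0, -0.0]
wrist_force: [0.1, -0.2, 0.1]
opening: 0.003
grasp_force: 0.0
```

Call:
drive_tool:
  series:
    - [0,0,1,0]
    - [0,0,2,0]
    - [0,0,2,0]

```text
clock: 19.48
eef_pos: [504.4, 72.3, 229.2]
ee_rot: [3.142, 0.0, -0.0]
wrist_force: [-0.3, 0.1, -0.3]
opening: 0.002
grasp_force: 0.0
```

Call:
drive_tool:
  series:
    - [0,0,1,0]
    - [0,0,1,0]

```text
clock: 19.73
eef_pos: [504.5, 72.3, 228.3]
ee_rot: [-3.142, 0.0, -0.0]
wrist_force: [0.3, 0.7, -0.1]
opening: 0.003
grasp_force: 0.0
```

Call:
drive_tool:
  series:
    - [0,0,1,0]
    - [0,0,1,0]

```text
clock: 19.98
eef_pos: [504.5, 72.3, 227.3]
ee_rot: [3.142, 0.0, -0.0]
wrist_force: [0.5, -0.0, -0.6]
opening: -0.001
grasp_force: 0.0
```

Call:
drive_tool:
  series:
    - [0,0,1,0]
    - [0,0,1,0]

```text
clock: 20.23
eef_pos: [504.5, 72.3, 226.3]
ee_rot: [3.142, 0.0, -0.0]
wrist_force: [0.0, 0.0, -0.0]
opening: -0.003
grasp_force: 0.0
```

Call:
drive_tool:
  series:
    - [0,0,1,0]
    - [0,0,1,0]

```text
clock: 20.48
eef_pos: [504.5, 72.3, 225.3]
ee_rot: [3.142, 0.0, -0.0]
wrist_force: [-0.2, -1.2, 0.4]
opening: -0.004
grasp_force: 0.0
```

Call:
drive_tool:
  series:
    - [0,0,1,0]
    - [0,0,1,0]

```text
clock: 20.72
eef_pos: [504.6, 72.3, 224.4]
ee_rot: [-3.142, -0.0, -0.0]
wrist_force: [-0.2, -0.4, 0.1]
opening: 0.003
grasp_force: 0.1
```

Call:
drive_tool:
  series:
    - [0,0,1,0]
    - [0,0,1,0]

```text
clock: 20.98
eef_pos: [504.6, 72.3, 223.5]
ee_rot: [-3.142, -0.0, -0.0]
wrist_force: [0.1, 0.1, 0.2]
opening: -0.002
grasp_force: 0.5
```

Call:
drive_tool:
  series:
    - [0,0,1,0]
    - [0,0,1,0]

```text
clock: 21.22
eef_pos: [504.6, 72.3, 222.4]
ee_rot: [-3.141, -0.0, -0.0]
wrist_force: [-0.4, 0.1, 0.4]
opening: 0.001
grasp_force: 0.4
```

Call:
drive_tool:
  series:
    - [0,0,1,0]
    - [0,0,1,0]

```text
clock: 21.48
eef_pos: [504.6, 72.3, 221.3]
ee_rot: [-3.142, -0.0, -0.0]
wrist_force: [0.6, 0.1, 0.8]
opening: -0.002
grasp_force: 0.4
```

Call:
drive_tool:
  series:
    - [0,0,1,0]
    - [0,0,1,0]

```text
clock: 21.72
eef_pos: [504.5, 72.3, 220.3]
ee_rot: [-3.142, 0.0, -0.0]
wrist_force: [0.1, 1.1, 0.7]
opening: -0.0
grasp_force: 0.3
```

Call:
drive_tool:
  series:
    - [0,0,1,0]
    - [0,0,1,0]

```text
clock: 21.98
eef_pos: [504.6, 72.3, 219.3]
ee_rot: [-3.142, -0.0, -0.0]
wrist_force: [0.0, -0.8, -0.0]
opening: -0.0
grasp_force: 0.3
```

```bash
python3 - <<'E'
from h import *
a=cv2.imread('pics/w5full.png').max(2)
b=vision.capture('scene')[:,:,::-1];cv2.imwrite('pics/w6full.png',b);b=b.max(2)
for r in range(176,212): print(r,a[r,334:352:2],b[r,334:352:2])
E
```

```text
176 [218 216 178  76  70  74  48 121 215] [20 19 17 17 20 20 29 28 42]
177 [219 219 207 135  81  85  85 145 220] [24 19 18 20 22 26 53 51 68]
178 [220 218 219 184 113 126 160 191 222] [54 21 18 16 29 40 69 66 88]
179 [220 218 219 210 171 184 211 219 224] [107  25  15  21  49  56  59  66  95]
180 [219 220 219 220 211 214 222 225 224] [141  27  20  26  68  64  55  65 100]
181 [219 218 218 221 219 221 221 224 224] [143  27  19  27  72  66  58  65 104]
182 [216 217 218 220 221 221 222 224 223] [141  21  18  28  70  65  58  62 105]
183 [217 217 219 222 221 222 222 224 225] [144  20  19  28  72  64  60  57 108]
184 [217 218 219 222 220 220 222 224 224] [144  22  18  31  74  59  63  58 117]
185 [216 219 215 211 211 214 220 223 224] [139  21  18  29  77  56  63  54 127]
186 [214 217 196 184 182 188 211 222 223] [137  22  19  31  78  55  65  54 140]
187 [214 211 160 157 163 161 186 217 223] [149  28  18  36  76  55  64  54 153]
188 [213 195 134 174 182 170 146 208 220] [176  45  18  39  79  55  66  61 169]
189 [213 176 125 183 191 178 120 198 221] [199  74  17  40  79  54  68  93 193]
190 [21
[... 1052 characters left out ...]
6  99 198 210 212 218] [198 182 165  87  95 187 205 214 221]
204 [189 155 142 112 138 208 212 210 220] [184 150 150 111 122 197 206 211 220]
205 [176 122 167 178 191 213 204 203 218] [169 124 172 168 169 212 211 204 219]
206 [165 112 191 217 220 212 191 196 216] [162 110 192 203 192 211 196 198 218]
207 [155  98 171 208 211 192 161 194 219] [151  97 170 194 187 186 158 195 218]
208 [148  81 122 159 162 142 114 195 219] [149  83 122 155 155 138 115 195 221]
209 [146  66  83 102 106  95  87 197 221] [147  68  84 104 106  94  92 197 223]
210 [143  57  67  76  78  75  85 200 224] [144  60  70  76  79  75  86 201 224]
211 [136  58  60  64  64  67  91 204 224] [137  57  63  63  66  69  92 206 225]
```

The knob rim has moved down about 2 px (5 mm) while the barrel stayed put, so the rod is travelling. I'll keep going in small steps.

Call:
drive_tool:
  series:
    - [0,0,1,0]
    - [0,0,1,0]

```text
clock: 22.28
eef_pos: [504.6, 72.3, 218.3]
ee_rot: [-3.141, -0.0, -0.0]
wrist_force: [0.4, -0.1, 0.8]
opening: 0.002
grasp_force: 0.3
```

Call:
drive_tool:
  series:
    - [0,0,1,0]
    - [0,0,1,0]

```text
clock: 22.52
eef_pos: [504.5, 72.3, 217.3]
ee_rot: [-3.142, 0.0, -0.0]
wrist_force: [-0.4, -0.2, 0.6]
opening: -0.003
grasp_force: 0.4
```

Call:
drive_tool:
  series:
    - [0,0,1,0]
    - [0,0,1,0]

```text
clock: 22.78
eef_pos: [504.5, 72.3, 216.3]
ee_rot: [-3.142, 0.0, -0.0]
wrist_force: [0.0, 0.2, 0.2]
opening: 0.001
grasp_force: 0.4
```

Call:
drive_tool:
  series:
    - [0,0,1,0]
    - [0,0,1,0]

```text
clock: 23.02
eef_pos: [504.5, 72.3, 215.3]
ee_rot: [-3.142, 0.0, -0.0]
wrist_force: [-0.2, 0.0, 0.6]
opening: 0.0
grasp_force: 0.4
```

Call:
drive_tool:
  series:
    - [0,0,1,0]
    - [0,0,1,0]

```text
clock: 23.28
eef_pos: [504.5, 72.3, 214.2]
ee_rot: [-3.142, 0.0, -0.0]
wrist_force: [0.0, -0.6, 1.0]
opening: -0.0
grasp_force: 0.4
```

Call:
drive_tool:
  series:
    - [0,0,1,0]
    - [0,0,1,0]

```text
clock: 23.52
eef_pos: [504.7, 72.3, 213.6]
ee_rot: [3.142, -0.0, -0.0]
wrist_force: [-0.7, -0.7, 2.5]
opening: -0.0
grasp_force: 1.2
```

Call:
drive_tool:
  series:
    - [0,0,0.4,0]
    - [0,0,0.4,0]

```text
clock: 23.78
eef_pos: [504.8, 72.3, 213.5]
ee_rot: [3.142, -0.001, -0.0]
wrist_force: [0.0, 0.5, 4.3]
opening: 0.005
grasp_force: 2.2
```

Bottomed at about 11–12 mm with roughly 4 N. I'll hold for a moment, then lift off.

Call:
drive_tool:
  series:
    - [0,0,0,0]
    - [0,0,0,0]
    - [0,0,0,0]
    - [0,0,0,0]
    - [0,0,0,0]
    - [0,0,0,0]
    - [0,0,0,0]
    - [0,0,0,0]
    - [0,0,0,0]
    - [0,0,0,0]

```text
clock: 25.02
eef_pos: [504.8, 72.3, 213.3]
ee_rot: [-3.142, -0.001, -0.0]
wrist_force: [0.5, 0.2, 4.9]
opening: 0.001
grasp_force: 2.6
```

Call:
drive_tool:
  series:
    - [0,0,-3,0]
    - [0,0,-10,0]
    - [0,0,-20,0]
    - [0,0,-30,0]
    - [0,0,-30,0]
    - [0,0,-30,0]

```text
clock: 25.78
eef_pos: [504.5, 72.2, 243.0]
ee_rot: [3.141, 0.0, -0.0]
wrist_force: [0.4, -0.5, -0.5]
opening: -0.001
grasp_force: 0.0
```

Call:
drive_tool:
  series:
    - [0,0,0,0]
    - [0,0,0,0]
    - [0,0,0,0]
    - [0,0,0,0]
    - [0,0,0,0]
    - [0,0,0,0]
  grip: 1
  squeeze: 25

```text
clock: 26.52
eef_pos: [504.5, 72.3, 243.0]
ee_rot: [-3.142, -0.0, -0.0]
wrist_force: [-0.8, -0.2, 0.3]
opening: 1.0
grasp_force: 0.0
```

```bash
python3 - <<'E'
from h import *
s=telemetry.sense();print(np.round(s['eef_pos'],1),s['clock'])
a=cv2.imread('pics/w5full.png')
b=vision.capture('scene')[:,:,::-1];cv2.imwrite('pics/w7full.png',b)
t=a[184:196,333:352]
r=cv2.matchTemplate(b[175:225,328:357],t,cv2.TM_CCOEFF_NORMED);_,m,_,p=cv2.minMaxLoc(r);print(m,p[0]+328-333,p[1]+175-184,r[p[1]-1:p[1]+2,p[0]].round(3))
print(proj('scene',[[504.6,72.3,263-k] for k in (0,1,10,11,12,13,15)])[:,1].round(2))
t=a[208:232,325:355]
r=cv2.matchTemplate(b[200:240,320:360],t,cv2.TM_CCOEFF_NORMED);_,m,_,p=cv2.minMaxLoc(r);print('flange',m,p[0]-5,p[1]-8)
E
```

```text
[504.5  72.3 243. ] 26.525
0.9535810947418213 0 4 [0.898 0.954 0.912]
[189.57 190.   193.82 194.24 194.66 195.08 195.92]
flange 0.9996262192726135 0 0
```

The knob shifted about 4–4.5 px, or 10–11 mm, which agrees with the contact travel. The depth is about 11 mm, under 15 mm, so the bottle goes to the banding wheel. Next I'll take the gauge by the barrel, with real tip z at about 204 (reported 165).

Call:
drive_tool:
  series:
    - [0,0,12,0]
    - [0,0,27,0]
    - [0,0,42,0]
    - [0,0,57,0]
    - [0,0,68,0]
    - [0,0,75,0]
    - [0,0,78,0]
    - [0,0,78,0]

```text
clock: 27.58
eef_pos: [504.8, 72.3, 165.1]
ee_rot: [-3.141, -0.0, -0.0]
wrist_force: [0.2, 0.1, -0.1]
opening: 1.004
grasp_force: 0.0
```

Call:
drive_tool:
  series:
    - [0,0,0,0]
    - [0,0,0,0]
    - [0,0,0,0]
    - [0,0,0,0]
    - [0,0,0,0]
    - [0,0,0,0]
  grip: 0

```text
clock: 28.32
eef_pos: [504.8, 72.7, 165.3]
ee_rot: [-3.141, -0.001, 0.0]
wrist_force: [-0.6, 1.6, 2.1]
opening: 0.297
grasp_force: 26.5
```

Call:
drive_tool:
  series:
    - [0,0,-2,0]
    - [0,0,-5,0]
    - [0,0,-10,0]
    - [0,0,-18,0]
    - [0,0,-28,0]
    - [0,0,-36,0]
    - [0,0,-40,0]
    - [0,0,-40,0]

```text
clock: 29.32
eef_pos: [504.8, 72.3, 205.5]
ee_rot: [-3.142, -0.001, -0.0]
wrist_force: [-0.1, 0.3, -2.7]
opening: 0.293
grasp_force: 26.2
```

Call:
drive_tool:
  series:
    - [2,10,0,0]
    - [6,35,0,0]
    - [11,65,0,0]
    - [16,97,0,0]
    - [20,130,0,0]
    - [24,157,0,0]
    - [26,175,0,0]
    - [27.5,184,0,0]
    - [27.5,186.5,0,0]
    - [27.5,186.5,0,0]

```text
clock: 30.58
eef_pos: [532.0, -113.0, 204.9]
ee_rot: [-3.141, 0.0, 0.001]
wrist_force: [-0.2, -0.1, -2.0]
opening: 0.298
grasp_force: 26.2
```

Call:
drive_tool:
  series:
    - [0,0,20,0]
    - [0,0,50,0]
    - [0,0,80,0]
    - [0,0,105,0]
    - [0,0,122,0]
    - [0,0,128,0]
    - [0,0,128,0]
    - [0,0,128,0]

```text
clock: 31.58
eef_pos: [533.2, -114.3, 78.2]
ee_rot: [3.141, -0.002, -0.0]
wrist_force: [0.5, 0.0, -2.6]
opening: 0.29
grasp_force: 26.2
```

```bash
python3 - <<'E'
from h import *
s=telemetry.sense();print(np.round(s['eef_pos'],1),s['clock'],s['wrist_force'])
sc=vision.capture('scene')[:,:,::-1];w=vision.capture('wrist')[:,:,::-1];cv2.imwrite('pics/w8w.png',w)
cv2.imwrite('pics/w8.png',np.hstack([cv2.resize(sc[200:350,200:350],(400,400),interpolation=cv2.INTER_CUBIC),cv2.resize(w[60:310,200:450],(400,400),interpolation=cv2.INTER_CUBIC)]))
E
```

```text
[ 533.2 -114.3   78.2] 31.575 [ 0.4619703   0.03139063 -2.60358325]
```

Call:
drive_tool:
  series:
    - [-0.5,0,8,0]
    - [-0.5,0,16,0]
    - [-0.5,0,23,0]
    - [-0.5,0,26,0]
    - [-0.5,0,26,0]
    - [-0.5,0,26,0]

```text
clock: 32.42
eef_pos: [531.8, -114.2, 51.2]
ee_rot: [3.142, -0.001, -0.0]
wrist_force: [-0.1, -0.2, -1.8]
opening: 0.296
grasp_force: 26.2
```

Call:
drive_tool:
  series:
    - [0,0,1.5,0]
    - [0,0,3,0]
    - [0,0,4,0]
    - [0,0,4,0]

```text
clock: 32.92
eef_pos: [531.4, -114.2, 46.9]
ee_rot: [-3.142, 0.0, -0.0]
wrist_force: [-0.2, -0.8, -2.6]
opening: 0.294
grasp_force: 26.2
```

Call:
drive_tool:
  series:
    - [0.7,0,1,0]
    - [0.7,0,2,0]
    - [0.7,0,3,0]
    - [0.7,0,4,0]
    - [0.7,0,4,0]

```text
clock: 33.55
eef_pos: [532.1, -114.2, 42.9]
ee_rot: [-3.142, 0.0, -0.0]
wrist_force: [0.7, -0.4, -2.8]
opening: 0.3
grasp_force: 26.2
```

Call:
drive_tool:
  series:
    - [0,0,0.7,0]
    - [0,0,1.4,0]
    - [0,0,2,0]
    - [0,0,2,0]

```text
clock: 34.05
eef_pos: [532.1, -114.2, 40.9]
ee_rot: [-3.142, 0.0, -0.0]
wrist_force: [0.4, 0.2, -2.3]
opening: 0.292
grasp_force: 26.2
```

Call:
drive_tool:
  series:
    - [0,0,0.5,0]
    - [0,0,1,0]
    - [0,0,1,0]

```text
clock: 34.42
eef_pos: [532.4, -114.2, 40.3]
ee_rot: [3.141, -0.0, -0.0]
wrist_force: [-0.4, -0.0, -0.2]
opening: 0.292
grasp_force: 26.4
```

Call:
drive_tool:
  series:
    - [0,0,0.5,0]
    - [0,0,0.8,0]
    - [0,0,0.8,0]

```text
clock: 34.8
eef_pos: [532.6, -114.2, 40.3]
ee_rot: [3.141, -0.0, -0.0]
wrist_force: [-2.9, 1.2, 6.0]
opening: 0.291
grasp_force: 27.0
```

The gauge is home at exactly the predicted height (40.3). I'll release, rise and go to the bottle.

Call:
drive_tool:
  series:
    - [0,0,-0.5,0]
    - [0,0,-0.5,0]
    - [0,0,-0.5,0]
    - [0,0,-0.5,0]
    - [0,0,-0.5,0]
  grip: 1

```text
clock: 35.42
eef_pos: [532.2, -114.2, 39.6]
ee_rot: [-3.141, 0.0, -0.0]
wrist_force: [0.2, -0.6, 0.0]
opening: 0.997
grasp_force: 0.0
```

Call:
drive_tool:
  series:
    - [0,0,-8,0]
    - [0,0,-25,0]
    - [0,0,-50,0]
    - [0,0,-80,0]
    - [0,0,-110,0]
    - [0,0,-140,0]
    - [0,0,-150,0]
    - [0,0,-150,0]

```text
clock: 36.42
eef_pos: [532.8, -114.3, 190.7]
ee_rot: [3.141, -0.002, -0.0]
wrist_force: [0.6, -0.1, -0.6]
opening: 1.002
grasp_force: 0.0
```

```bash
python3 - <<'E'
from h import *
s=telemetry.sense();print(np.round(s['eef_pos'],1),s['clock'],s['wrist_force'])
sc=vision.capture('scene')[:,:,::-1];w=vision.capture('wrist')[:,:,::-1];t=vision.capture('top')[:,:,::-1]
for n,i in (('scene',sc),('wrist',w),('top',t)): cv2.imwrite(f'pics/w9{n}.png',i)
a=cv2.imread('pics/scene0.png')
def mt(a,b,x0,y0,x1,y1,m=12):
    r=cv2.matchTemplate(b[y0-m:y1+m,x0-m:x1+m],a[y0:y1,x0:x1],cv2.TM_CCOEFF_NORMED);_,v,_,p=cv2.minMaxLoc(r);return round(v,4),p[0]-m,p[1]-m
print('gauge flange',mt(a,sc,248,292,276,312),'block',mt(a,sc,242,300,286,332))
print('bottle neck',mt(a,sc,322,224,356,262),'bottle body',mt(a,sc,318,258,360,290))
print('knob',mt(a,sc,250,268,268,282))
E
```

```text
[ 532.8 -114.3  190.7] 36.425 [ 0.58405168 -0.09752475 -0.63425018]
gauge flange (0.9834, 0, 0) block (0.9951, 0, 0)
bottle neck (0.9997, 0, 0) bottle body (0.9997, 0, 0)
knob (0.8313, 0, 3)
```

The gauge and stand match their original picture exactly, with the knob about 3–4 px lower. The bottle is unmoved. Now the bottle.

Call:
drive_tool:
  series:
    - [-3,-15,0,0]
    - [-8,-45,0,0]
    - [-13,-80,0,0]
    - [-18,-115,0,0]
    - [-23,-145,0,0]
    - [-26,-170,0,0]
    - [-28,-182,0,0]
    - [-28,-186,0,0]
    - [-28,-186,0,0]

```text
clock: 37.7
eef_pos: [504.3, 71.1, 189.5]
ee_rot: [3.141, 0.0, -0.001]
wrist_force: [0.2, 0.4, -1.0]
opening: 1.003
grasp_force: 0.0
```

Call:
drive_tool:
  series:
    - [0,0,12,0]
    - [0,0,30,0]
    - [0,0,50,0]
    - [0,0,70,0]
    - [0,0,85,0]
    - [0,0,92,0]
    - [0,0,93,0]
    - [0,0,93,0]
    - [0,0,93,0]

```text
clock: 38.83
eef_pos: [505.0, 71.9, 97.5]
ee_rot: [-3.141, -0.002, -0.0]
wrist_force: [0.2, -1.2, 0.2]
opening: 1.001
grasp_force: 0.0
```

Call:
drive_tool:
  series:
    - [0,0,0,0]
    - [0,0,0,0]
    - [0,0,0,0]
    - [0,0,0,0]
    - [0,0,0,0]
    - [0,0,0,0]
  grip: 0
  squeeze: 35

```text
clock: 39.58
eef_pos: [504.5, 72.3, 97.0]
ee_rot: [-3.141, -0.001, 0.0]
wrist_force: [-0.3, 1.0, 2.4]
opening: 0.405
grasp_force: 35.1
```

Call:
drive_tool:
  series:
    - [0,0,-1,0]
    - [0,0,-3,0]
    - [0,0,-6,0]
    - [0,0,-10,0]
    - [0,0,-10,0]
    - [0,0,-10,0]

```text
clock: 40.33
eef_pos: [504.2, 71.7, 106.6]
ee_rot: [3.142, 0.0, -0.0]
wrist_force: [-0.5, -1.0, -7.5]
opening: 0.407
grasp_force: 35.7
```

The bottle is held (7.5 N). I'll lift it clear of the wheel and refine the wheel's centre by fitting its 160 mm rim.

Call:
drive_tool:
  series:
    - [0,0,-6,0]
    - [0,0,-14,0]
    - [0,0,-24,0]
    - [0,0,-36,0]
    - [0,0,-48,0]
    - [0,0,-57,0]
    - [0,0,-62,0]
    - [0,0,-63,0]
    - [0,0,-63,0]

```text
clock: 41.45
eef_pos: [503.9, 71.7, 169.3]
ee_rot: [3.142, 0.001, -0.0]
wrist_force: [-0.5, -0.6, -8.6]
opening: 0.409
grasp_force: 35.9
```

```bash
python3 - <<'E'
from h import *
from scipy.optimize import minimize
th=np.linspace(0,2*np.pi,180,endpoint=False)
for n in ('top','scene'):
    g=cv2.GaussianBlur(cv2.imread(f'pics/w9{n}.png'),(0,0),0.8).astype(np.float32).mean(2)
    def f(p,R=80):
        v=[]
        for r in (R-3,R+3):
            q=proj(n,np.c_[p[0]+r*np.cos(th),p[1]+r*np.sin(th),np.full(180,42.)]).astype(np.float32)
            v.append(cv2.remap(g,q[:,0].copy(),q[:,1].copy(),cv2.INTER_LINEAR)[:,0] if 0 else cv2.remap(g,q[None,:,0].copy(),q[None,:,1].copy(),cv2.INTER_LINEAR)[0])
        return -np.mean(np.minimum(abs(v[0]-v[1]),40))
    b=min(((f((x,y)),x,y) for x in np.arange(508,536,1.) for y in np.arange(350,376,1.)))
    r=minimize(f,b[1:],method='Nelder-Mead');print(n,b,r.x.round(1),r.fun)
s=telemetry.sense();print(np.round(s['eef_pos'],1),s['clock'])
E
```

```text
top (np.float32(-13.53116), np.float64(520.0), np.float64(365.0)) [519.6 365.3] -13.576933860778809Traceback (most recent call last):
  File "<stdin>", line 12, in <module>
  File "<stdin>", line 12, in <genexpr>
  File "<stdin>", line 9, in f
  File "h.py", line 18, in proj
    c,R,t=pose(n,s);K,D=KD(c)
          ~~~~^^^^^
  File "h.py", line 5, in pose
    c=vision.camera_info(n)
ValueError: time passes only in moves, steps and waits
```

Call:
drive_tool:
  series:
    - [-2,-8,0,0]
    - [-5,-25,0,0]
    - [-11,-50,0,0]
    - [-18,-80,0,0]
    - [-25,-112,0,0]
    - [-32,-144,0,0]
    - [-39,-176,0,0]
    - [-46,-208,0,0]
    - [-53,-238,0,0]
    - [-58,-262,0,0]

```text
clock: 42.7
eef_pos: [444.1, 337.3, 169.7]
ee_rot: [-3.14, 0.001, 0.003]
wrist_force: [-0.5, -0.2, -8.5]
opening: 0.401
grasp_force: 36.0
```

Call:
drive_tool:
  series:
    - [-3,-15,0,0]
    - [-5,-24,0,0]
    - [-6,-28,0,0]
    - [-6,-29,0,0]
    - [-6,-29,0,0]
    - [-6,-29,0,0]
    - [-6,-29,0,0]

```text
clock: 43.58
eef_pos: [440.5, 362.3, 169.7]
ee_rot: [3.141, -0.0, -0.001]
wrist_force: [0.3, 0.1, -8.2]
opening: 0.408
grasp_force: 36.0
```

```bash
python3 - <<'E'
from h import *
s=telemetry.sense();print(np.round(s['eef_pos'],1),s['clock'],np.round(s['wrist_force'],1))
w=vision.capture('wrist')[:,:,::-1].copy();cv2.imwrite('pics/w10w.png',w)
for c,col in (((521,363),(0,0,255)),):
    for R in (80,):
        th=np.linspace(0,2*np.pi,240)
        for q in proj('wrist',np.c_[c[0]+R*np.cos(th),c[1]+R*np.sin(th),0*th+42],s): cv2.circle(w,tuple(int(v) for v in q.round()),0,col,-1)
print(proj('wrist',[[521,363,42],[531,363,42],[521,373,42]],s).round(1))
cv2.imwrite('pics/w10.png',w)
E
```

```text
[440.5 362.3 169.7] 43.575 [ 0.3  0.1 -8.2]
[[319.6 100.9]
 [319.6  85.8]
 [305.1 101. ]]
```

View pics/w10.png

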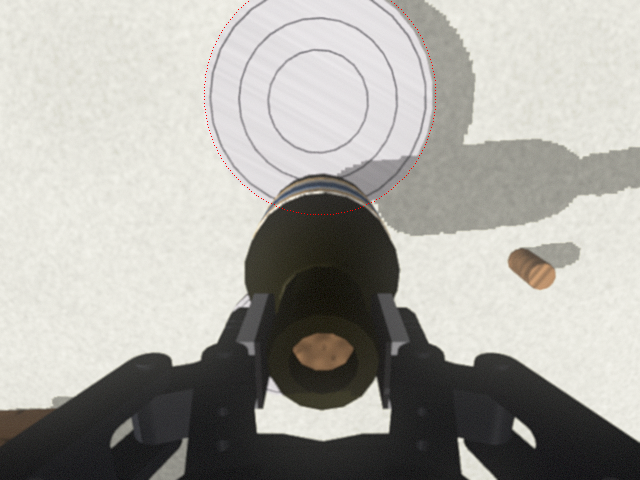

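The inner rings centre at (318,101), against a predicted (319.6,100.9), so the wheel centre is about (520.7,364). The bottle hangs upright with the cork visible. Move +80 in x, then lower.

Call:
drive_tool:
  series:
    - [5,-2,0,0]
    - [16,-2,0,0]
    - [32,-2,0,0]
    - [48,-2,0,0]
    - [63,-2,0,0]
    - [74,-2,0,0]
    - [80,-2,0,0]
    - [80,-2,0,0]
    - [80,-2,0,0]
    - [80,-2,0,0]

```text
clock: 44.88
eef_pos: [519.4, 365.2, 169.7]
ee_rot: [3.142, 0.0, 0.001]
wrist_force: [0.2, 0.8, -7.8]
opening: 0.405
grasp_force: 36.0
```

Call:
drive_tool:
  series:
    - [0,0,4,0]
    - [0,0,10,0]
    - [0,0,16,0]
    - [0,0,21,0]
    - [0,0,25,0]
    - [0,0,27,0]
    - [0,0,27,0]
    - [0,0,27,0]

```text
clock: 45.88
eef_pos: [520.5, 365.0, 143.0]
ee_rot: [-3.141, -0.001, -0.0]
wrist_force: [-0.4, 0.4, -8.2]
opening: 0.403
grasp_force: 36.0
```

Call:
drive_tool:
  series:
    - [0,0,0.7,0]
    - [0,0,1.4,0]
    - [0,0,2,0]
    - [0,0,2,0]

```text
clock: 46.38
eef_pos: [520.2, 364.7, 140.6]
ee_rot: [3.141, 0.0, -0.0]
wrist_force: [-0.2, -0.1, -7.1]
opening: 0.407
grasp_force: 36.0
```

Call:
drive_tool:
  series:
    - [0,0,0.5,0]
    - [0,0,0.9,0]
    - [0,0,0.9,0]

```text
clock: 46.75
eef_pos: [520.3, 364.7, 139.7]
ee_rot: [3.141, 0.0, -0.0]
wrist_force: [0.1, -0.4, -7.5]
opening: 0.404
grasp_force: 36.0
```

Call:
drive_tool:
  series:
    - [0,0,0.4,0]
    - [0,0,0.7,0]
    - [0,0,0.7,0]

```text
clock: 47.12
eef_pos: [520.4, 364.9, 139.2]
ee_rot: [-3.141, -0.0, -0.0]
wrist_force: [-0.3, 0.5, -7.1]
opening: 0.405
grasp_force: 36.0
```

Call:
drive_tool:
  series:
    - [0,0,0.4,0]
    - [0,0,0.7,0]
    - [0,0,0.7,0]

```text
clock: 47.5
eef_pos: [520.7, 365.1, 139.1]
ee_rot: [-3.141, -0.001, -0.0]
wrist_force: [0.1, -0.4, -4.2]
opening: 0.402
grasp_force: 36.3
```

Call:
drive_tool:
  series:
    - [0,0,0.3,0]
    - [0,0,0.5,0]
    - [0,0,0.5,0]

```text
clock: 47.88
eef_pos: [520.8, 365.5, 139.0]
ee_rot: [-3.141, -0.001, 0.0]
wrist_force: [-0.5, -0.4, 0.4]
opening: 0.404
grasp_force: 36.7
```

Standing at 139.0, as expected. I'll release and retreat straight up.

Call:
drive_tool:
  series:
    - [0,0,0,0]
    - [0,0,0,0]
    - [0,0,0,0]
    - [0,0,0,0]
    - [0,0,0,0]
    - [0,0,0,0]
  grip: 1

```text
clock: 48.62
eef_pos: [520.3, 364.8, 137.9]
ee_rot: [-3.142, 0.0, -0.0]
wrist_force: [0.5, 0.2, 0.1]
opening: 1.0
grasp_force: 0.0
```

Call:
drive_tool:
  series:
    - [0,0,-6,0]
    - [0,0,-18,0]
    - [0,0,-36,0]
    - [0,0,-60,0]
    - [0,0,-85,0]
    - [0,0,-100,0]
    - [-50,0,-100,0]
    - [-100,0,-100,0]
    - [-100,0,-100,0]
    - [-100,0,-100,0]

```text
clock: 49.88
eef_pos: [421.0, 364.6, 238.6]
ee_rot: [3.142, -0.002, -0.0]
wrist_force: [0.9, -0.5, 0.2]
opening: 0.998
grasp_force: 0.0
```

```bash
python3 - <<'E'
from h import *
s=telemetry.sense();print(np.round(s['eef_pos'],1),s['clock'],np.round(s['wrist_force'],1))
sc=vision.capture('scene')[:,:,::-1];t=vision.capture('top')[:,:,::-1]
cv2.imwrite('pics/fs.png',sc);cv2.imwrite('pics/ft.png',t)
a=cv2.imread('pics/scene0.png');b=cv2.imread('pics/top0.png')
# bottle neck template, expected shift if upright at the wheel centre
e=proj('scene',[[520.8,364.9,207],[520.8,364.9,42]])-proj('scene',[[504.6,72.2,165],[504.6,72.2,0]]);print('expected',e.round(1))
for nm,(x0,y0,x1,y1) in {'neck':(328,224,352,244),'body':(320,262,356,286)}.items():
    r=cv2.matchTemplate(sc[120:300,380:520],a[y0:y1,x0:x1],cv2.TM_CCOEFF_NORMED);_,v,_,p=cv2.minMaxLoc(r);print(nm,round(v,3),p[0]+380-x0,p[1]+120-y0)
def mt(a,b,x0,y0,x1,y1,m=10):
    r=cv2.matchTemplate(b[y0-m:y1+m,x0-m:x1+m],a[y0:y1,x0:x1],cv2.TM_CCOEFF_NORMED);_,v,_,p=cv2.minMaxLoc(r);return round(v,4),p[0]-m,p[1]-m
for k,q in dict(flange=(248,292,276,312),small=(258,258,276,284),pota=(284,246,304,270),potb=(412,288,436,314),stop=(316,290,358,370),stamp=(264,338,284,370),brush=(158,262,244,288),cork=(352,222,366,242),tin=(180,364,250,420)).items(): print(k,mt(a,sc,*q))
E
```

```text
[421.  364.6 238.6] 49.875 [ 0.9 -0.5  0.2]
expected [[124.6 -45.6]
 [112.2 -43.9]]
neck 0.876 123 -45
body 0.871 117 -46
flange (0.8162, 0, 0)
small (0.7388, 1, 0)
pota (0.9996, 0, 0)
potb (0.9998, 0, 0)
stop (0.9647, 0, 0)
stamp (0.9998, 0, 0)
brush (0.9997, 0, 0)
cork (0.9998, 0, 0)
tin (0.9998, 0, 0)
```

```bash
python3 - <<'E'
import cv2
def mt(a,b,x0,y0,x1,y1,m=8):
    r=cv2.matchTemplate(b[y0-m:y1+m,x0-m:x1+m],a[y0:y1,x0:x1],cv2.TM_CCOEFF_NORMED);_,v,_,p=cv2.minMaxLoc(r);return round(v,4),p[0]-m,p[1]-m
I=lambda n:cv2.imread(f'pics/{n}.png')
a,f,w=I('top0'),I('ft'),I('w9top')
print('small top',mt(a,f,343,257,358,271),'block',mt(a,f,352,214,383,246))
s0,s9,fs=I('scene0'),I('w9scene'),I('fs')
print('scene9->final gauge',mt(s9,fs,248,268,278,312),'knob',mt(s9,fs,250,272,268,284),'small',mt(s9,fs,262,258,276,284))
print('scene0->9 small',mt(s0,s9,262,258,276,270))
E
```

```text
small top (0.3497, 0, 0) block (0.8362, 0, 0)
scene9->final gauge (0.811, 0, 0) knob (0.9629, 0, 0) small (0.8139, 0, 0)
scene0->9 small (0.9987, 0, 0)
```

Every object is at zero shift. The lower match scores come from the arm's shadow now falling over the gauges, since the picture taken right after the gauge was put back matched. Handing in.

```bash
python3 -c "
from plant import order;print(order.sign_off())"
```

```text
the job is handed in; nothing more can be done
None
```

I measured the cork at about 11 mm below the lip, so I stood the bottle upright in the middle of the larger banding wheel, with the gauge back home on its stand and the rod left at that reading; the job is handed in at about 50 s.

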